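# Snap shut the cover rim of an instrument case

## Task

The cover of the instrument case on the bench is on but not yet snapped shut: press down each of the four raised black rim sections in turn with the fingertips until it is fully home, flush with the corner blocks, then draw the hand clear. Do not lift the case or shove it along the bench, do not press on the clear window, and leave the loose parts lying around it where they are.

Things in the scene. Friction and masses are not known exactly. Their poses are not given: they have to be found in the camera images.
- case: Loose grey plastic instrument case on the bench, 0.9 kg, 170 mm long (its x axis) by 120 mm wide (its y); origin at the centre of its underside, z up. Cover frame 20 mm wide all round: a fixed grey corner block 20 x 20 mm at each corner, top 60 mm above the bench, and between them four sliding rim sections. Yaw varies widely.
- window: Clear window, 126 x 76 x 3 mm, fixed in the middle of the cover inside the rim; its upper face is 51 mm above the bench, 9 mm lower than the corner blocks. Frame as for the case (origin at the centre of the case's underside). It must not be pressed.
- rim_left_top (a point): Centre of the flat top of the black rim section on the case's +y side: 124 mm long (along case x), 20 mm wide. Fully raised, its top stands 66 mm above the bench, 6 mm proud of the corner blocks; home it is flush with them at 60 mm. The point moves with the section; axes as the case.
- rim_right_top (a point): Centre of the top of the rim section on the case's -y side, 124 mm long (along case x), 20 mm wide; otherwise as rim_left_top.
- rim_far_top (a point): Centre of the top of the rim section at the case's +x end, 74 mm long (along case y), 20 mm wide; otherwise as rim_left_top.
- rim_near_top (a point): Centre of the top of the rim section at the case's -x end, 74 mm long (along case y), 20 mm wide; otherwise as rim_left_top.
- rim_left (a joint): Travel of the section on the +y side: 0 = fully raised, 0.006 m = home, flush, at its stop. All four behave alike: pressed anywhere they slide straight down against a steady stiff resistance of about 7 to 8 N (pressed slowly), stay where they are left, and meet a firm stop when home. They start raised by differing amounts, 4 to 6 mm.
- rim_right (a joint): Travel of the section on the -y side: 0 = fully raised, 0.006 m = home, flush.
- rim_far (a joint): Travel of the section at the +x end: 0 = fully raised, 0.006 m = home, flush.
- rim_near (a joint): Travel of the section at the -x end: 0 = fully raised, 0.006 m = home, flush.
- fuse_carrier: Loose white porcelain fuse carrier lying near the case, 62 x 22 mm, 23 mm tall; origin at the centre of its underside. To be left alone.
- encoder: Loose black rotary encoder standing near the case, 30 x 30 mm base, knurled shaft up to 44 mm above the bench; origin at the centre of its underside. To be left alone.
- toroid: Loose copper toroid inductor lying flat near the case, 42 mm across, 15 mm tall; origin at the centre of its underside. To be left alone.

How it is judged:
At the end, for the whole second after the job is handed in: All four rim sections are snapped home (travel over 5 of 6 mm) and stay so; the case stands flat and still on the bench within 30 mm of where it began, and the loose parts lie within 20 mm of where they began (value of joint each of rim_left, rim_right, rim_far, rim_near above 0.005 m and distance of case from where it was at the start of the episode below 0.03 m and angle between case's own z axis and vertical below 0.05 rad and height (world z) of case below 0.005 m and linear speed of case below 0.01 m/s and distance of each of fuse_carrier, encoder, toroid from where it was at the start of the episode below 0.02 m); the robot touches nothing.
It fails at once if the case is lifted off the bench or tipped up (height (world z) of case above 0.012 m or angle between case's own z axis and vertical above 0.12 rad).
It fails at once if the case is shoved more than 30 mm along the bench (distance of case from where it was at the start of the episode above 0.03 m).
It fails at once if the clear window is pressed (over 3 N) (contact force between window and anything else above 3 N).
It fails at once if a loose part is moved more than 20 mm or lifted (distance of any of fuse_carrier, encoder, toroid from where it was at the start of the episode above 0.02 m).
It also fails if it takes over 48 s, if anything falls off the work surface, if the arm or the gripper's body presses on something with over 40 N, if the wrist force passes 120 N, or if a joint passes its speed limit or range.

## Robot

A 7-joint arm with a two-finger parallel gripper is mounted at the origin on the work surface. World frame = base frame: x ahead of the robot, y to its left, z up, the work surface at z = 0. Lengths are in m, angles in rad, forces in N, time in s.
With the tool pointing down it reaches from about 0.4 to 0.85 m from the base axis. Payload 4.4 kg.
Tool frame: the origin (TCP) lies at the very end of the fingers, on their centre line; the grasp point (between the pads) lies 19 mm behind it; z points along the fingers, y is the line along which they close (so a half turn about z gives the same grasp; the last joint's range is limited). The gripper opens to 94 mm and grips with 3 to 60 N. Pads are 16 mm wide; open, the fingers measure 119 mm over their backs; the gripper's body (75 mm by 177 mm) begins 78 mm behind the grasp point.
Start: joints at [-1.414, 0.628, 0.038, 1.517, -0.027, 0.996, -0.02], TCP at [0.144, 0.634, 0.205] pointing down, gripper open.
Joint ranges: [-3.06, 3.06], [-0.37, 2.12], [-1.25, 1.32], [0.18, 2.47], [-1.1, 4.24], [0.23, 1.98], [-2.94, 2.94]. Speed limits (rad/s): [2.57, 2.57, 3.14, 3.14, 3.14, 3.14, 3.14].

## Interface

Orientations are given as a unit quaternion [x, y, z, w].
In Python, from rig import ctrl, get_state, cams, workorder gives the robot as it stands. The module is installed in compiled form; this text tells all that it offers. Calls block until the motion is done:
- ctrl.movep(position, orientation): joint-space move of the TCP to a pose.
- ctrl.move_straight(position, rate=0.15, frame=None, f_stop=None): straight line of the TCP; frame=None keeps the orientation; rate is the mean speed in m/s. With f_stop (N) it stops when the force on the tool has changed by that much, and returns True; else False.
- ctrl.goto_joints(angles): joint-space move.
- ctrl.grip(opening): finger opening in m; the grip force is fixed at half the most; returns when the fingers have stopped.
- ctrl.sleep(seconds).
- ctrl.inverse_kinematics(position, orientation): joint angles nearest the present ones, or None.
- get_state(): the state.
- cams.get_image(name): name is "scene" or "top"; returns the picture (400x640x3 uint8, red, green, blue); there is no depth.
- cams.camera_model(name): a dict with "fx", "fy", "cx", "cy" (pixels), "k1" (the pictures are not rectified: a ray, as slopes to the right and down, at radius r is drawn at 1 + k1 r^2 times it, then the intrinsics apply), "rvec" (rotation vector, rad) and "tvec" (3), from world to camera coordinates, as OpenCV has them. Camera axes: x right, y down, z forward; pixel columns grow to the right and rows downward; lengths in m; the calibration is good to about 2 mm. A picture is of the moment at which its call begins. camera_model takes no time and is no camera call.
A pose or a line that the arm cannot do raises ctrl.IKError and nothing moves.
- workorder.close_job(): hands the job in; it is judged then, once.
The state is a dict: "t": time; "joint_positions": joint angles; "joint_vel": joint speeds; "effort": joint torques, N m; "eef_pos": TCP position; "orientation": TCP orientation; "ft_force": force on the tool from outside, world axes, zero at the start; "wrist_torque": the same for the moment, N m; "width": finger opening in m; "finger_force": force on a finger pad.
Only numpy, scipy, OpenCV 4.12 (cv2) and the standard library are available. Lean on these libraries where they do the work, as an engineer would, in place of code of your own. Each camera call takes 0.05 s, during which the arm holds its last target. There are 200 camera calls.

## Working session

There is one attempt and no reset: what is moved stays moved. The work goes in short steps, each a Python script; the robot and the scene stay as the last script left them, time stands still between calls to the robot, and variables do not carry over. Pictures are saved under pics/ and viewed, at most 10 in all, crops included, and the job is handed in when it is done.

```bash
mkdir -p pics
python3 - <<'E'
from rig import ctrl,get_state,cams
import cv2
for n in("top","scene"):
    cv2.imwrite(f"pics/{n}0.png",cams.get_image(n)[:,:,::-1]); print(cams.camera_model(n))
s=get_state();print(s['t'],s['orientation'],s['eef_pos'])
E
```

```text
{'fx': 494.7026720207477, 'fy': 494.7026720207477, 'cx': 317.2776987564206, 'cy': 201.42216098763174, 'k1': -0.005385401065526517, 'rvec': array([ 2.11679626, -2.16224436,  0.16200425]), 'tvec': array([0.0529452 , 0.58429368, 0.94981044])}
{'fx': 432.4040801662195, 'fy': 432.4040801662195, 'cx': 314.3277284308007, 'cy': 199.57440265812812, 'k1': 0.0031497195252640207, 'rvec': array([ 2.60175401,  0.61778177, -0.13433272]), 'tvec': array([-0.53869492, -0.19563811,  0.86952669])}
0.1 [ 1.11160505e-01  9.93802114e-01 -8.31118769e-04 -9.23914683e-05] [0.14344986 0.63336862 0.20465851]
```

View pics/top0.png

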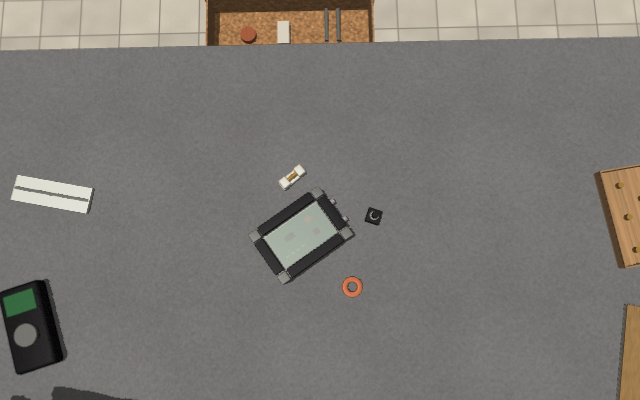

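View pics/scene0.png

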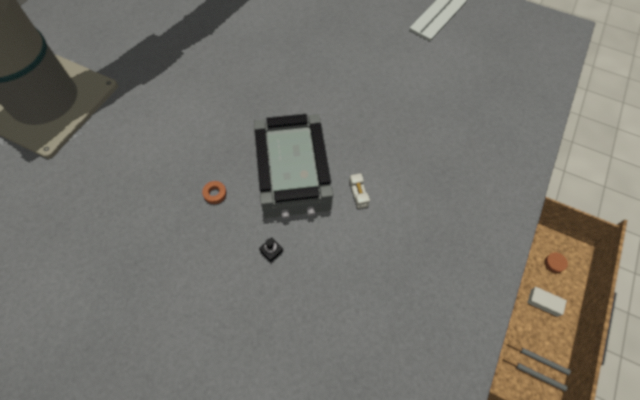

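The top view shows the case centred near (301,236). Its corner blocks are near (318,195), (346,233), (285,278) and (256,237). The fuse carrier is at (292,177), the encoder at (374,215) and the toroid at (352,286). I'll zoom in for a precise fit.

Run:
```python
import cv2
a=cv2.imread("pics/top0.png")[180:290,240:364];cv2.imwrite("pics/c1.png",cv2.resize(a,None,fx=5,fy=5,interpolation=cv2.INTER_CUBIC))
a=cv2.imread("pics/scene0.png")[105:225,240:345];cv2.imwrite("pics/c2.png",cv2.resize(a,None,fx=5,fy=5,interpolation=cv2.INTER_CUBIC))
```

```text
(no output)
```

View pics/c1.png

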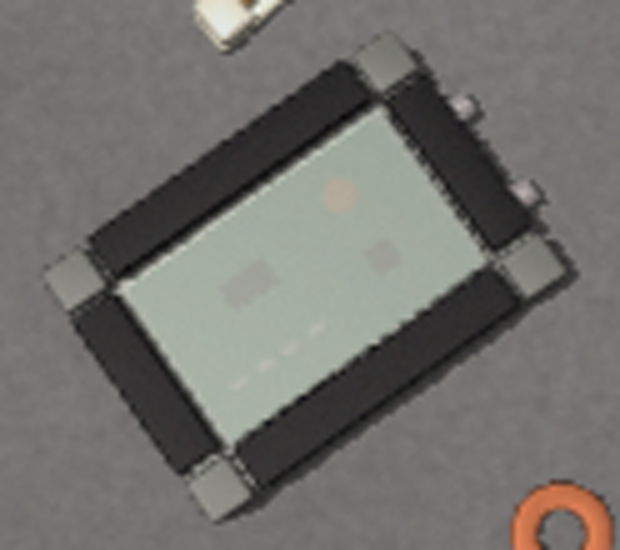

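View pics/c2.png

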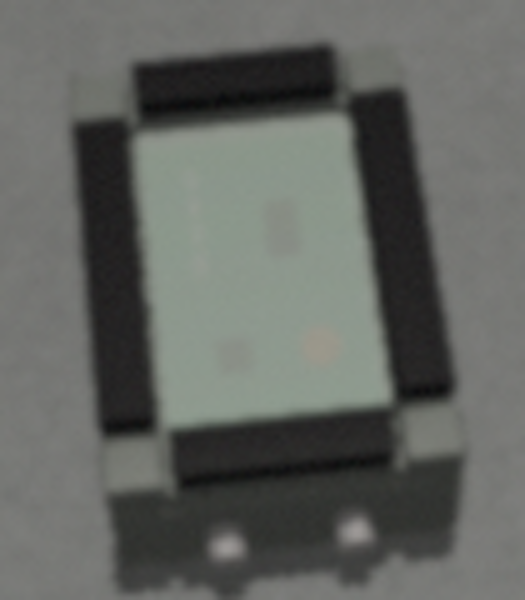

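Both crops show the four corner blocks clearly, with centres at c1 (388,62), (532,264), (219,487), (75,280) and c2 (432,432), (138,462), (104,97), (370,67). The knobs mark one short end. Next is a joint fit of x, y and yaw.

```bash
cat > h.py <<'E'
import numpy as np, cv2
from scipy.optimize import least_squares
from scipy.spatial.transform import Rotation as R
from rig import ctrl,get_state,cams
def proj(n,P):
    m=cams.camera_model(n); K=np.array([[m['fx'],0,m['cx']],[0,m['fy'],m['cy']],[0,0,1.]])
    return cv2.projectPoints(np.asarray(P,float),m['rvec'],m['tvec'],K,np.array([m['k1'],0,0,0]))[0][:,0]
C=np.array([[75,50,60],[75,-50,60],[-75,-50,60],[-75,50,60]])/1000
def T(p,P): return R.from_euler('z',p[2]).apply(P)+[p[0],p[1],0]
def quat(yaw): # tool down, tool y at angle yaw (mod pi)
    y=np.array([np.cos(yaw),np.sin(yaw),0]);z=np.array([0,0,-1.]);return R.from_matrix(np.c_[np.cross(y,z),y,z]).as_quat()
E
python3 - <<'E'
from h import *
a=np.array([(388,62),(532,264),(219,487),(75,280)])/5-.4+[240,180]
b=np.array([(432,432),(138,462),(104,97),(370,67)])/5-.4+[240,105]
def f(p,s=("top","scene")): return np.concatenate([(proj(n,T(p,C))-{"top":a,"scene":b}[n]).ravel() for n in s])
for s in(("top","scene"),("top",),("scene",)):
    best=min((least_squares(f,[.55,.0,y],args=(s,)) for y in np.arange(0,6.3,.8)),key=lambda r:r.cost); print(best.x,best.cost,abs(best.fun).max())
    if len(s)==2: np.save("p.npy",best.x)
p=np.load("p.npy")
for c,l in(((0,.05),0),((0,-.05),0),((.075,0),np.pi/2),((-.075,0),np.pi/2)):
    for k in(0,np.pi):
        P=T(p,[[*c,.085]])[0]; q=ctrl.inverse_kinematics(P,quat(p[2]+l+k)); print(P,None if q is None else np.round(q,2))
E
```

```text
[ 0.51929438  0.07616836 -0.97405051] 3.6485568731139995 1.2391101738594443
[0.51911757 0.07494007 5.30754818] 0.3120131467604869 0.35121607386878395
[ 0.51927349  0.07735558 -0.9732195 ] 1.7683574986502126 1.0124119040825121
[0.56065282 0.10426605 0.085     ] [-0.59  0.75  0.57  1.86 -0.6   0.71 -0.64]
[0.56065282 0.10426605 0.085     ] [-0.12  0.68 -0.18  1.85  0.19  0.63  1.76]
[0.47793595 0.04807068 0.085     ] [-0.5   0.65  0.52  2.1  -0.61  0.54 -0.51]
[0.47793595 0.04807068 0.085     ] [-0.04  0.59 -0.18  2.09  0.21  0.48  1.79]
[0.56144091 0.01413071 0.085     ] [-0.2   0.67  0.19  1.88 -0.2   0.61  0.72]
[0.56144091 0.01413071 0.085     ] [-0.69  0.99  1.14  1.89 -1.08  1.04 -1.61]
[0.47714786 0.13820602 0.085     ] [-0.47  0.61  0.2   2.05 -0.23  0.5   0.49]
[0.47714786 0.13820602 0.085     ] [ 0.04  0.66 -0.57  2.04  0.61  0.61  2.8 ]
```

```bash
cat >> h.py <<'E'
def press(name,lift=.085):
    p=np.load("p.npy"); c,l={'left':((0,.05),0),'right':((0,-.05),0),'far':((.075,0),np.pi/2),'near':((-.075,0),np.pi/2)}[name]
    P=T(p,[[*c,0]])[0]; ctrl.movep(P+[0,0,lift],quat(p[2]+l))
    f0=get_state()['ft_force']
    h=ctrl.move_straight(P+[0,0,.055],rate=.015,f_stop=20)
    s=get_state(); print(name,h,'z',s['eef_pos'].__getitem__(2),'F',np.round(np.array(s['ft_force'])-f0,1))
    ctrl.move_straight(P+[0,0,lift],rate=.1); print('t',get_state()['t'])
E
python3 - <<'E'
from h import *
ctrl.grip(0); p=np.load("p.npy"); P=T(p,[[0,.05,.13]])[0]; ctrl.movep(P,quat(p[2])); print(get_state()['t'])
press('left')
cv2.imwrite("pics/s1.png",cv2.resize(cams.get_image("scene")[90:240,180:400,::-1],None,fx=3.5,fy=3.5,interpolation=cv2.INTER_CUBIC))
E
```

```text
3.925
left True z 0.06026971103484406 F [-0.7 -0.9  6.1]
t 6.1667
```

View pics/s1.png

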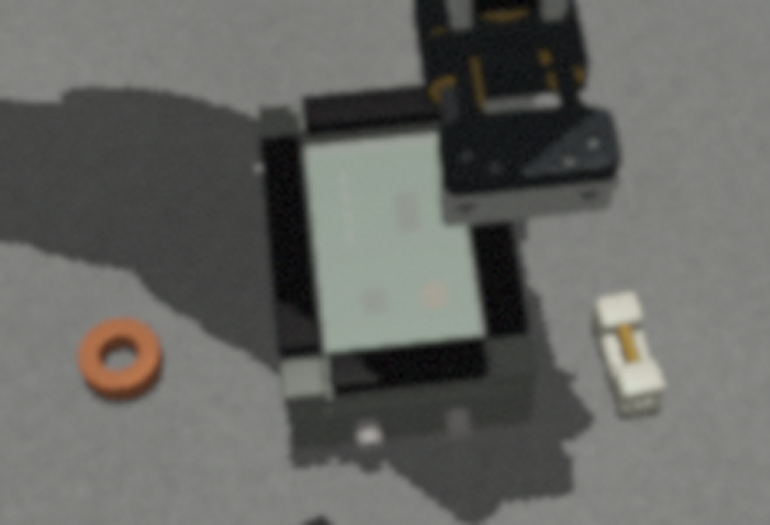

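The hand is over the left section, around (490,220), and the case and parts look undisturbed. The press stopped at z = 60.3 mm, which is home. On to the other three.

Run:
```python
from h import *
for n in('far','right','near'): press(n,.1)
s=get_state(); ctrl.move_straight(np.array(s['eef_pos'])+[0,0,.12],rate=.15)
ctrl.goto_joints([-1.414,.628,.038,1.517,-.027,.996,-.02]); print(get_state()['t'])
a=cams.get_image("top")[160:310,230:390,::-1]; b=cams.get_image("scene")[100:250,190:380,::-1]
f=lambda i:cv2.resize(i,(400,400),interpolation=cv2.INTER_CUBIC)
cv2.imwrite("pics/e.png",np.hstack([f(a),f(b)]))
```

```text
far True z 0.06025864471246516 F [-0.2  0.6  6.4]
t 10.35
right True z 0.06022358668055802 F [-0.8  0.1  6.5]
t 14.3417
near True z 0.06021555997331142 F [-1.7 -1.   6.6]
t 18.1667
21.2583
```

View pics/e.png

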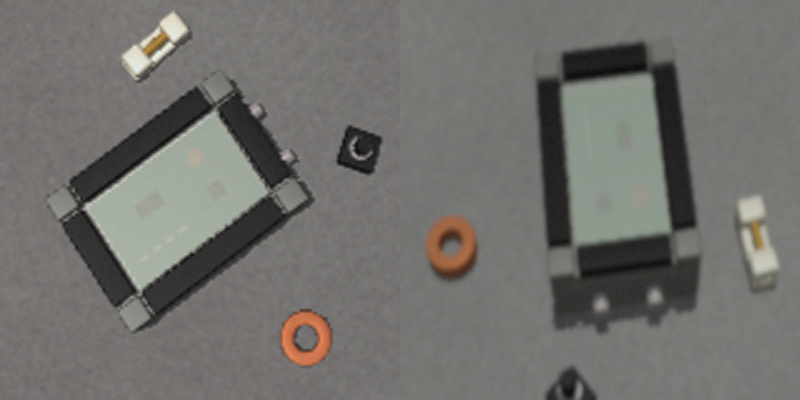

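All four sections look flush with the corner blocks. The case, centred at about (180,200) in the left half, and the loose parts haven't moved, and the arm is clear. Every press hit its stop at z ≈ 60.2 mm, so I'm handing in.

```bash
python3 -c "
from rig import workorder
print(workorder.close_job())"
```

```text
the job is handed in; nothing more can be done
None
```

I pressed all four rim sections to their stops (fingertips at about 60.2 mm, flush with the corner blocks), drew the hand clear with the case and loose parts apparently unmoved in the last pictures, and handed the job in at about 21 s; it returned no verdict.

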